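# Hold the laser's attenuator dial at alignment power

### The job

Pull the laser driver's control tray fully out by its handle, to get at the spring-return attenuator dial on it. Turn the dial clockwise past its first two clicks to the third, the blue mark, without letting it run on to the fourth (red), and keep it there: the dial springs shut if let go, so the program finishes with the gripper still holding it at the blue mark. Leave the tray out and everything else on the table undisturbed.

Things in the scene. Friction and masses are not known exactly. Their poses are not given: they have to be found in the camera images.
- tray (a joint): How far the control tray is slid out of the laser driver, m: 0 shut, 0.150 fully out (end stop). It slides level, towards the driver's front (the -x axis of driver_front), with about 2 N of friction, and stays where it is left.
- dial (a joint): Dial angle, rad: 0 at rest (white spot), grows clockwise seen from above. Clicks at 0.393, 0.785, 1.178 (third, blue spot) and 1.571 (fourth, red spot, end stop just beyond). No click holds it: a spring drives it back to 0 from everywhere, 0.08 N m at rest rising to 0.15 N m at the third click, plus a click ripple of 0.05 N m up and down.
- driver_front (a point): Laser driver, a white and grey instrument 300 deep (x), 400 wide (y), 108 mm high, fixed. The point: middle of the top edge of its front, which faces the robot (-x). The +y two thirds of the front are the tray's white panel (268 wide, 84 high, centre 55 mm to +y); the rest is a fixed grey panel with a red emergency stop standing 21 mm out. A fixed 14 mm logbook lies on the lid.
- tray_handle (a point): Centre of the tray's handle: a level steel bar 10 mm thick, 110 long along the driver's y, 40 mm in front of the tray's front panel (bar centre to panel), 78 mm above the table, 30 mm below the driver's top; open above and below. Axes as driver_front. Moves with the tray.
- dial_grip (a point): Middle of the dial's black bar grip, on its vertical axis, 67 mm up. Bar 46 long, 13 thick, 36 tall (top 85 mm up), white line on its pointer half. x axis: along the bar to the pointer; turns with the dial; at rest it is the driver's +x. Below the bar a 54 mm disc, top 49 mm up. Tray out: 85 mm before the driver's face and 65 mm behind the tray's front panel; shut: under its lid.
- blue_mark (a point): Blue spot, 13 mm wide, on the tray's black control panel (top 45 mm above the table), 41 mm from the dial's axis: the pointer points at it at the third click. The white spot is rest, two small grey spots the first and second clicks, the red spot the fourth.
- mirror_c (a point): Bystander: mirror mount on a steel post, base 60 wide, 135 mm tall; the point is 60 mm up its axis. Loose.
- lens_c (a point): Bystander: lens in a black ring on a post, base 60 wide, 120 mm tall; the point is 60 mm up its axis. Loose.
- iris_c (a point): Bystander: iris diaphragm on a post, base 60 wide, 125 mm tall; the point is 60 mm up its axis. Loose.
- case: Bystander: blue optics case 85 x 65 x 28 mm lying on the table; origin at the centre of its underside. Loose.
- balldriver: Bystander: orange-handled ball driver 170 mm long lying on the table. Loose.
- screwtray: Bystander: grey open screw tray 90 x 120 x 25 mm; origin at the centre of its underside. Loose.
- sensor: Bystander: black power sensor disc 64 mm across, 20 high; origin at the centre of its underside. Loose.

How it is judged:
On the way, in this order (a step that is already met when the one before it is completed fails the run):
1. the control tray is pulled fully out (at least 138 of 150 mm), the dial still at rest (value of joint tray above 0.138 m and value of joint dial below 0.2 rad), for 0.2 s.
2. the dial is turned to its third click (blue mark, within 8 degrees) and held there by the gripper for a second (value of joint dial between 1.0381 and 1.3181 rad and contact force between the fingers and dial above 1 N), for 1 s.
At the end, for the whole second after the job is handed in: The dial stands at its third click (1.178 rad, within 0.14) with the gripper's fingers pressing on it with more than 1 N and no loose thing touching it, the tray is at least 125 mm out, and no bystander has moved more than 25 mm (all of step 2 and value of joint tray above 0.125 m and contact force between dial and mirror below 0.2 N and contact force between dial and lens below 0.2 N and contact force between dial and iris below 0.2 N and contact force between dial and case below 0.2 N and contact force between dial and balldriver below 0.2 N and contact force between dial and screwtray below 0.2 N and contact force between dial and sensor below 0.2 N and distance of each of mirror_c, lens_c, iris_c, case, balldriver, screwtray, sensor from where it was at the start of the episode below 0.025 m); the arm keeps its last pose, push and grip.
It fails at once if the dial is turned on towards the fourth click (more than 1.43 rad) (value of joint dial above 1.43 rad).
It fails at once if a bystander is moved by more than 25 mm (distance of any of mirror_c, lens_c, iris_c, case, balldriver, screwtray, sensor from where it was at the start of the episode above 0.025 m).
It also fails if it takes over 54 s, if anything falls off the work surface, if the arm or the gripper's body presses on something with over 40 N, if the wrist force passes 120 N, or if a joint passes its speed limit or range.

### The arm

A 7-joint arm with a two-finger parallel gripper is mounted at the origin on the work surface. World frame = base frame: x ahead of the robot, y to its left, z up, the work surface at z = 0. Lengths are in m, angles in rad, forces in N, time in s.
With the tool pointing down it reaches from about 0.425 to 0.875 m from the base axis. Payload 9.9 kg.
Tool frame: the origin (TCP) lies on the centre line of the jaws, within the pads' length; the fingertips stand robot.finger_overhang ahead of it and the grasp point (between the pads) lies 2 mm behind it (robot.finger_overhang is the distance from the TCP to the fingertips, in m); z points along the fingers, y is the direction in which the jaws open and shut (so a half turn about z gives the same grasp; the last joint's range is limited). The gripper opens to 85 mm and grips with 20 to 120 N. Pads are 22 mm wide; open, the fingers measure 114 mm over their backs; the gripper's body (76 mm by 85 mm) begins 54 mm behind the grasp point. The pads swing forward as they close: fully open they stand 13 mm farther back than shut.
Start: joints at [-1.253, 0.576, 0.025, 1.437, -0.015, 1.129, -0.057], TCP at [0.264, 0.621, 0.248] pointing down, gripper open.
Joint ranges: [-2.76, 2.76], [-0.34, 2.15], [-1.52, 1.57], [0.19, 2.46], [-1.09, 4.23], [0.17, 1.99], [-2.82, 2.82]. Speed limits (rad/s): [2.22, 2.22, 3.01, 3.01, 3.14, 3.14, 3.14].

### API

Orientations are given as [roll, pitch, yaw] about the fixed x, y, z axes, in that order (R = Rz(yaw) Ry(pitch) Rx(roll)).
In Python, from station import robot gives the robot as it stands. The module is installed in compiled form; this text tells all that it offers.
- The arm moves only by the shell command python3 -m handwheel 'ROWS' [OPENING] [FORCE]. ROWS is JSON, a list of rows, each a list of 2 entries, a list of its own where there are three numbers: the shift along the tool's x, y, z in cm, then the turn, a rotation vector about the tool's x, y, z in rad. In form: [[[tx, ty, tz], [wx, wy, wz]], ...]. A call has 1 to 20 rows; each row is the pose to reach, as a shift and turn from the pose commanded when the call began, along the tool's axes at that moment; what a row does not reach only later rows make up. A row lasts 1/10 s, in which the tool goes at most 50 mm and 8.59 degrees, less where a joint would pass 70% of its speed; a pose out of reach is approached as far as the arm can. A call with a gripper value outside its range is refused whole. OPENING is the opening, from 0 (shut) to 1 (fully open), set as the call begins (- or left out, the last holds). The fingers move at their own pace and stop on an object; FORCE is the grip in N (left out, the last holds). Time passes only in rows, so rows that repeat a pose let the fingers close. It gives the time, the measured TCP pose, the force and the opening at its end, in the units of the state.
- robot.state(): the state, without advancing time (a new reading comes with each control period).
- robot.snapshot(name): name is "side" or "top"; returns the picture (480x640x3 uint8, red, green, blue); there is no depth.
- robot.camera_model(name): a dict with "vertical_fov" (degrees; the focal length in pixels is half the picture's height over the tangent of half this angle, whatever the lens; pixels are square), "cx", "cy" (the principal point, pixels), "camera_from_world" (4x4, takes a point from world to camera coordinates). Camera axes: x right, y up, looking along -z (the intrinsics and any distortion apply to the point x, -y, -z); pixel columns grow to the right and rows downward; lengths in m; the calibration is good to about 2 mm. A picture is of the moment at which its call begins. camera_model takes no time and is no camera call.
- robot.close_job(): hands the job in, once; it reports no verdict.
The state is a dict: "time_s": time; "qpos": joint angles; "joint_vel": joint speeds; "joint_efforts": joint torques, N m; "ee_pos": TCP position; "eef_rot": TCP orientation; "ft_force": force on the tool from outside, world axes, zero at the start; "ft_torque": the same for the moment, N m; "finger_gap": finger opening in m.
Only numpy, scipy, OpenCV 4.12 (cv2) and the standard library are available. Lean on these libraries where they do the work, as an engineer would, in place of code of your own. Each camera call takes 0.05 s, during which the arm holds its last target. There are 200 camera calls.

## Working session

There is one attempt and no reset: what is moved stays moved. The work goes in short steps, Python scripts to look and compute and a shell command to move; the robot and the scene stay as the last step left them, time stands still between calls to the robot, and variables do not carry over. Pictures are saved under pics/ and viewed, about 8 in all and at most 12, crops included, and the job is handed in when it is done.

```bash
mkdir -p pics
python3 - <<'E'
from station import robot
import cv2, numpy as np
np.set_printoptions(precision=4,suppress=True)
s=robot.state(); print({k:np.round(v,4) for k,v in s.items()}, robot.finger_overhang)
for n in("top","side"):
    im=robot.snapshot(n); cv2.imwrite(f"pics/{n}0.png",im[:,:,::-1])
    m=robot.camera_model(n); print(n,m)
E
```

```text
{'time_s': np.float64(0.0), 'qpos': array([-1.2528,  0.5765,  0.0248,  1.4379, -0.015 ,  1.129 , -0.0565]), 'joint_vel': array([ 0.0014,  0.003 ,  0.0016,  0.0003, -0.0015, -0.    ,  0.0013]), 'joint_efforts': array([ -0.    , -76.5776,   2.2506, -28.5948,   0.0153,   0.0128,
        -0.    ]), 'ee_pos': array([0.2638, 0.6209, 0.2474]), 'eef_rot': array([-3.1399,  0.0001,  2.7398]), 'ft_force': array([-0.1615,  0.2568,  0.1411]), 'ft_torque': array([-0.0183, -0.0422, -0.0286]), 'finger_gap': np.float64(0.0854)} 0.017
top {'vertical_fov': 44.595145566752606, 'cx': 324.22593467096533, 'cy': 240.6304041192385, 'camera_from_world': array([[ 0.0035, -0.9999, -0.0158,  0.0099],
       [ 0.9902,  0.0013,  0.1394, -0.5808],
       [-0.1393, -0.0161,  0.9901, -1.3956],
       [ 0.    ,  0.    ,  0.    ,  1.    ]])}
side {'vertical_fov': 45.91409504607793, 'cx': 307.44729591221915, 'cy': 239.2509790810275, 'camera_from_world': array([[ 0.8277, -0.5608,  0.0193, -0.4711],
       [ 0.304 ,  0.4772,  0.8245, -0.2528],
       [-0.4716, -0.6766,  0.5655, -1.1073],
       [ 0.    ,  0.    ,  0.    ,  1.    ]])}
```

View pics/top0.png

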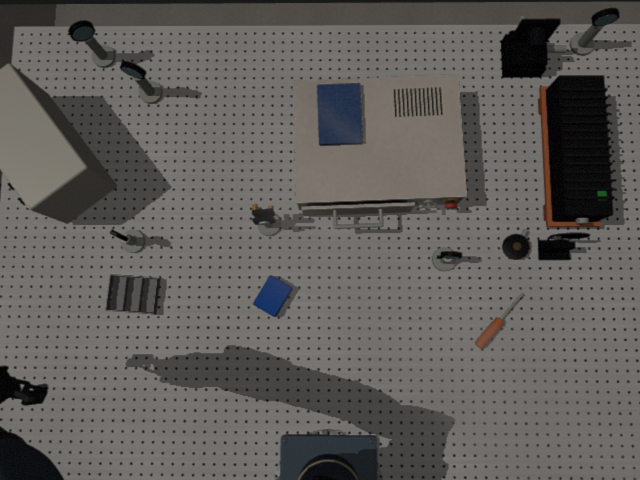

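View pics/side0.png

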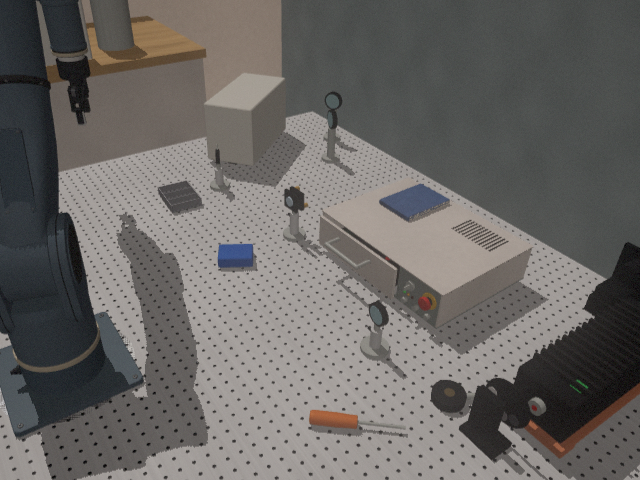

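The top view shows the driver with its front edge near row 205 (cols 297–466) and the handle bar near (333–402, 228). The mirror post is at (267,225), the lens at (447,258) and the case at (273,296). I'll zoom in on the handle in both views.

```bash
cat > h.py <<'E'
import numpy as np, cv2
from station import robot
np.set_printoptions(precision=4,suppress=True)
def ray(n,px):
    m=robot.camera_model(n); T=np.array(m["camera_from_world"]); f=240/np.tan(np.radians(m["vertical_fov"]/2))
    d=np.array([(px[0]-m["cx"])/f,-(px[1]-m["cy"])/f,-1]); R=T[:3,:3]
    return -R.T@T[:3,3], R.T@d
def onz(n,px,z):
    c,d=ray(n,px); return c+d*(z-c[2])/d[2]
def tri(p,q):
    c1,d1=ray("top",p); c2,d2=ray("side",q)
    s=np.linalg.lstsq(np.c_[d1,-d2],c2-c1,rcond=None)[0]
    a,b=c1+s[0]*d1,c2+s[1]*d2; return (a+b)/2,np.linalg.norm(a-b)
def proj(n,P):
    m=robot.camera_model(n); T=np.array(m["camera_from_world"]); f=240/np.tan(np.radians(m["vertical_fov"]/2))
    c=T[:3,:3]@P+T[:3,3]; return np.array([m["cx"]-f*c[0]/c[2], m["cy"]+f*c[1]/c[2]])
def crop(n,x0,y0,x1,y1,k,name,g=1.0):
    im=robot.snapshot(n)[y0:y1,x0:x1,::-1]
    im=np.clip(im.astype(float)*g,0,255).astype(np.uint8)
    return cv2.resize(im,None,fx=k,fy=k,interpolation=cv2.INTER_CUBIC)
E
python3 - <<'E'
from h import *
a=crop("top",280,180,480,250,4,"",1.3); b=crop("side",300,190,460,330,2.25*1.0,"",1.3)
b=cv2.copyMakeBorder(b,0,0,0,800-b.shape[1],cv2.BORDER_CONSTANT)[:320]
cv2.imwrite("pics/z1.png",np.vstack([a,b]))
for n,p,z in [("top",(297,205),.108),("top",(466,200),.108),("top",(463,75),.108),("top",(294,80),.108),("top",(333,228),.078),("top",(402,228),.078),("top",(267,232),.0),("top",(446,261),0),("top",(133,241),0),("top",(273,296),.028)]: print(p,onz(n,p,z))
E
```

```text
(297, 205) [0.6561 0.0747 0.108 ]
(466, 200) [ 0.6682 -0.323   0.108 ]
(463, 75) [ 0.9774 -0.3251  0.108 ]
(294, 80) [0.966  0.0851 0.108 ]
(333, 228) [ 0.6061 -0.0103  0.078 ]
(402, 228) [ 0.6063 -0.1753  0.078 ]
(267, 232) [0.6084 0.157  0.    ]
(446, 261) [ 0.5354 -0.2932  0.    ]
(133, 241) [0.5849 0.4972 0.    ]
(273, 296) [0.4455 0.1363 0.028 ]
```

View pics/z1.png

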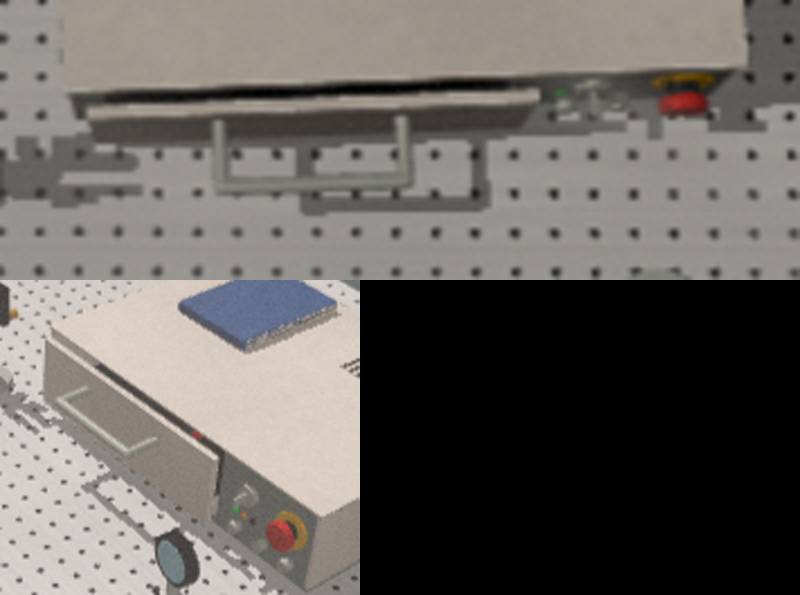

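Zoomed, the bar runs from about (334,226) to (382.5,225) in the top view and (328,244) to (356,266) in the side view. The lower frame in the crop is only its shadow. The panel's lens post stands near the -y end of the tray path.

Run:
```python
from h import *
L,R=onz("top",(334.2,225.7),.078),onz("top",(382.5,225),.078)
print("bar z78",L,R,(L+R)/2,np.linalg.norm(L-R))
print("tri",tri((334.2,225.7),(327.6,244.2)),tri((382.5,225),(356.4,266.4)))
a,b=onz("top",(297,202.5),.108),onz("top",(466.2,196.5),.108); print("front",a,b,(a+b)/2,np.linalg.norm(a-b),np.arctan2(b[0]-a[0],a[1]-b[1]))
for q in [(292,236),(374,347),(218,186)]: print("base side",q,onz("side",q,0))
print("mirror",tri((262,214),(294,200)),"lens",tri((449,256),(378,313)))
```

```text
bar z78 [ 0.6117 -0.0132  0.078 ] [ 0.6135 -0.1288  0.078 ] [ 0.6126 -0.071   0.078 ] 0.11568188257211845
tri (array([ 0.6138, -0.014 ,  0.0739]), np.float64(0.0032478181744732266)) (array([ 0.6126, -0.1283,  0.0816]), np.float64(0.0007223545473431938))
front [0.6621 0.0748 0.108 ] [ 0.6766 -0.3237  0.108 ] [ 0.6694 -0.1245  0.108 ] 0.39877905986172296 0.03632918807708997
base side (292, 236) [0.6222 0.1514 0.    ]
base side (374, 347) [ 0.5434 -0.2835  0.    ]
base side (218, 186) [0.5795 0.4989 0.    ]
mirror (array([0.634 , 0.1583, 0.1036]), np.float64(0.002927526955631043)) lens (array([ 0.5393, -0.2838,  0.0954]), np.float64(0.005321416981739008))
```

```bash
cat >> h.py <<'E'
from scipy.spatial.transform import Rotation as Ro
def rel(p,yaw):
    s=robot.state(); R=Ro.from_euler("xyz",s["eef_rot"]); T=Ro.from_euler("xyz",[np.pi,0,yaw])
    print("t",s["time_s"],"at",s["ee_pos"],s["eef_rot"],"F",s["ft_force"],"gap",s["finger_gap"],"q",s["qpos"])
    print("shift cm",R.inv().apply(np.array(p)-s["ee_pos"])*100,"turn",(R.inv()*T).as_rotvec())
E
python3 -c "
from h import *
rel([.6126,-.071,.20],np.pi/2+.033)"
```

```text
t 0.2 at [0.2639 0.6211 0.2478] [-3.1407  0.      2.7399] F [-0.6042 -0.4526 -0.0013] gap 0.08570731677849108 q [-1.2528  0.5762  0.0248  1.4375 -0.015   1.129  -0.0565]
shift cm [-59.1571 -50.0549   4.8275] turn [-0.0008  0.0006  1.1361]
```

```bash
python3 -m handwheel '[[[-1.5,-1.3,0],[0,0,0.03]],[[-4.5,-3.8,0],[0,0,0.09]],[[-8,-6.8,0],[0,0,0.15]],[[-12,-10.1,0],[0,0,0.23]],[[-16,-13.5,0],[0,0,0.31]],[[-20,-16.9,0],[0,0,0.39]],[[-24,-20.3,0],[0,0,0.46]],[[-28,-23.7,0],[0,0,0.54]],[[-32,-27,0],[0,0,0.62]],[[-36,-30.4,0],[0,0,0.69]],[[-40,-33.8,0],[0,0,0.77]],[[-44,-37.2,0],[0,0,0.85]],[[-48,-40.6,0],[0,0,0.92]],[[-51.5,-43.5,0],[0,0,0.99]],[[-54.5,-46,0],[0,0,1.05]],[[-57,-48.2,1],[0,0,1.1]],[[-58.5,-49.5,2],[0,0,1.125]],[[-59.15,-50.05,3],[0,0,1.136]],[[-59.15,-50.05,4],[0,0,1.136]],[[-59.15,-50.05,4.8],[0,0,1.136]]]' 0.36
python3 - <<'E'
from h import *
rel([.6126,-.071,.078],np.pi/2+.033)
rel([.6126,-.071,.078],np.pi/2+.033)
cv2.imwrite("pics/z2.png",np.vstack([crop("top",270,150,470,250,4,"",1.3)[:,:720],cv2.copyMakeBorder(crop("side",290,120,440,270,1.33,"",1.3),0,0,0,520,cv2.BORDER_CONSTANT)[:, :720]]))
E
```

```text
time_s: 2.2
ee_pos: [0.6121, -0.0689, 0.1992]
eef_rot: [-3.14, -0.001, 1.606]
ft_force: [-0.1, 0.1, -0.8]
finger_gap: 0.0309
t 2.2 at [ 0.6121 -0.0689  0.1992] [-3.1404 -0.0012  1.6059] F [-0.0969  0.0793 -0.7905] gap 0.030929474653423196 q [-0.2066  0.563   0.3931  1.6754 -0.2543  0.9552  0.3151]
shift cm [-0.2249  0.0565 12.1191] turn [-0.0012 -0.0012  0.0021]
t 2.2 at [ 0.6121 -0.0689  0.1992] [-3.1404 -0.0012  1.6059] F [-0.0969  0.0793 -0.7905] gap 0.030929474653423196 q [-0.2066  0.563   0.3931  1.6754 -0.2543  0.9552  0.3151]
shift cm [-0.2249  0.0565 12.1191] turn [-0.0012 -0.0012  0.0021]
```

View pics/z2.png

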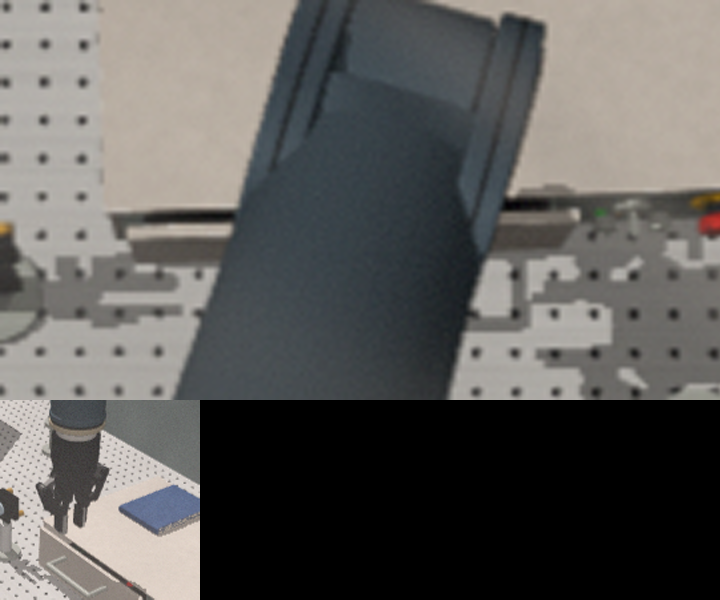

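The arm hides the handle from the top camera. The side crop shows the gripper directly above the bar with its jaws across it. Next I descend and watch the force.

```bash
python3 -m handwheel '[[[-0.1,0.05,1],[0,0,0]],[[-0.2,0.05,3],[0,0,0]],[[-0.2,0.05,5],[0,0,0]],[[-0.2,0.05,7],[0,0,0]],[[-0.2,0.05,8.5],[0,0,0]],[[-0.2,0.05,9.8],[0,0,0]],[[-0.2,0.05,10.8],[0,0,0]],[[-0.2,0.05,11.6],[0,0,0]],[[-0.2,0.05,12.0],[0,0,0]],[[-0.2,0.05,12.0],[0,0,0]]]'
python3 - <<'E'
from h import *
rel([.6126,-.071,.078],np.pi/2+.033)
cv2.imwrite("pics/z3.png",crop("side",290,170,450,290,5,"",1.3))
E
```

```text
time_s: 3.3
ee_pos: [0.6131, -0.0727, 0.08]
eef_rot: [-3.141, -0.0, 1.604]
ft_force: [-0.2, 0.1, -0.4]
finger_gap: 0.0306
t 3.3 at [ 0.6131 -0.0727  0.08  ] [-3.1413 -0.      1.6039] F [-0.2064  0.1154 -0.4187] gap 0.030613292450577534 q [-0.1567  0.7022  0.3257  1.7847 -0.3235  0.7077  0.3782]
shift cm [ 0.1677 -0.0472  0.203 ] turn [-0.0003 -0.      0.0001]
```

View pics/z3.png

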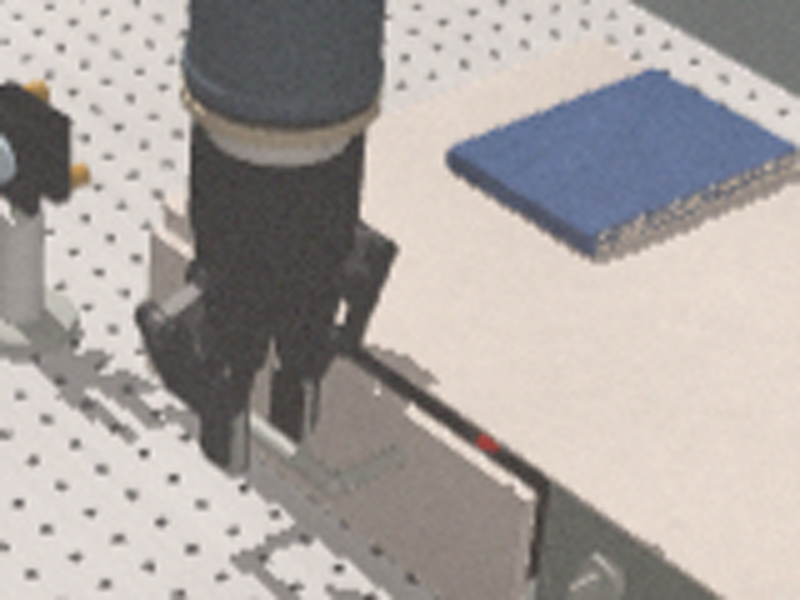

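The bar sits between the two fingers, so I close and pull along the tool's -y.

```bash
python3 -m handwheel '[[[0,0,0],[0,0,0]],[[0,0,0],[0,0,0]],[[0,0,0],[0,0,0]],[[0,0,0],[0,0,0]],[[0,0,0],[0,0,0]]]' 0 30
python3 -m handwheel '[[[0,-0.4,0],[0,0,0]],[[0,-1.2,0],[0,0,0]],[[0,-2.2,0],[0,0,0]],[[0,-3.2,0],[0,0,0]],[[0,-4.2,0],[0,0,0]],[[0,-5.2,0],[0,0,0]],[[0,-6.2,0],[0,0,0]],[[0,-7.2,0],[0,0,0]],[[0,-8.2,0],[0,0,0]],[[0,-9.2,0],[0,0,0]],[[0,-10.2,0],[0,0,0]],[[0,-11.2,0],[0,0,0]],[[0,-12.1,0],[0,0,0]],[[0,-12.8,0],[0,0,0]],[[0,-13.3,0],[0,0,0]],[[0,-13.6,0],[0,0,0]],[[0,-13.8,0],[0,0,0]],[[0,-13.9,0],[0,0,0]],[[0,-13.9,0],[0,0,0]]]'
python3 - <<'E'
from h import *
rel([.6126,-.071,.078],np.pi/2+.033)
cv2.imwrite("pics/z4.png",crop("side",260,190,420,310,5,"",1.3))
E
```

```text
time_s: 3.85
ee_pos: [0.6135, -0.0728, 0.0809]
eef_rot: [3.141, 0.0, 1.604]
ft_force: [-1.0, -0.7, 6.5]
finger_gap: 0.0086
time_s: 5.75
ee_pos: [0.4741, -0.0783, 0.0808]
eef_rot: [3.14, 0.001, 1.603]
ft_force: [0.9, -3.5, 7.2]
finger_gap: 0.0091
t 5.75 at [ 0.4741 -0.0783  0.0808] [3.1403 0.0011 1.6028] F [ 0.8595 -3.5     7.183 ] gap 0.009080631390216686 q [-0.138   0.5564  0.2983  2.1395 -0.3357  0.4877  0.4482]
shift cm [ 0.2828 13.8657  0.2955] turn [ 0.0013  0.0011 -0.001 ]
```

```bash
python3 -m handwheel '[[[0,-0.3,0],[0,0,0]],[[0,-0.5,0],[0,0,0]],[[0,-0.7,0],[0,0,0]],[[0,-0.8,0],[0,0,0]],[[0,-0.8,0],[0,0,0]]]'
python3 -m handwheel '[[[0,-0.2,0],[0,0,0]],[[0,-0.4,0],[0,0,0]],[[0,-0.4,0],[0,0,0]]]'
```

```text
time_s: 6.3
ee_pos: [0.4723, -0.0783, 0.081]
eef_rot: [3.13, 0.003, 1.605]
ft_force: [20.2, -2.4, -15.1]
finger_gap: 0.0086
time_s: 6.6
ee_pos: [0.4721, -0.0784, 0.0812]
eef_rot: [3.124, 0.005, 1.606]
ft_force: [33.1, -0.9, -27.4]
finger_gap: 0.0088
```

The force rose at x=0.472, so the tray is at its end stop. I relax the pull, release, rise, and swing aside to clear the top view.

```bash
python3 -m handwheel '[[[0,0.6,0],[0,0,0]],[[0,1.0,0],[0,0,0]],[[0,1.0,0],[0,0,0]]]'
python3 -m handwheel '[[[0,0,0],[0,0,0]],[[0,0,0],[0,0,0]],[[0,0,0],[0,0,0]],[[0,0,0],[0,0,0]],[[0,0,-1],[0,0,0]],[[0,0,-3],[0,0,0]],[[0,0,-6],[0,0,0]],[[0,0,-9],[0,0,0]],[[0,0,-12],[0,0,0]],[[0,0,-14],[0,0,0]],[[2,0,-14],[0,0,0]],[[5,0,-14],[0,0,0]],[[9,0,-14],[0,0,0]],[[13,0,-14],[0,0,0]],[[17,0,-14],[0,0,0]],[[21,0,-14],[0,0,0]],[[25,0,-14],[0,0,0]],[[29,0,-14],[0,0,0]],[[32,0,-14],[0,0,0]],[[32,0,-14],[0,0,0]]]' 0.36
python3 - <<'E'
from h import *
rel([.584,-.07,.2],np.pi+.033)
a=crop("top",290,180,450,280,5,"",1.5);cv2.imwrite("pics/z5.png",a)
cv2.imwrite("pics/z6.png",crop("side",260,170,420,290,5,"",1.3))
E
```

```text
time_s: 6.9
ee_pos: [0.473, -0.0783, 0.0809]
eef_rot: [3.14, 0.001, 1.603]
ft_force: [1.6, -3.4, 8.3]
finger_gap: 0.0087
time_s: 8.9
ee_pos: [0.4607, 0.2474, 0.2205]
eef_rot: [-3.141, -0.002, 1.61]
ft_force: [-0.1, -0.6, 0.2]
finger_gap: 0.0307
t 8.9 at [0.4607 0.2474 0.2205] [-3.1414 -0.0016  1.6103] F [-0.1278 -0.5761  0.1952] gap 0.030655627281236345 q [-0.8476  0.4028  0.3785  1.8854 -0.1898  0.8876 -0.3368]
shift cm [-32.2013  11.0713   1.9977] turn [ 0.0011 -0.0014 -1.5643]
```

View pics/z5.png

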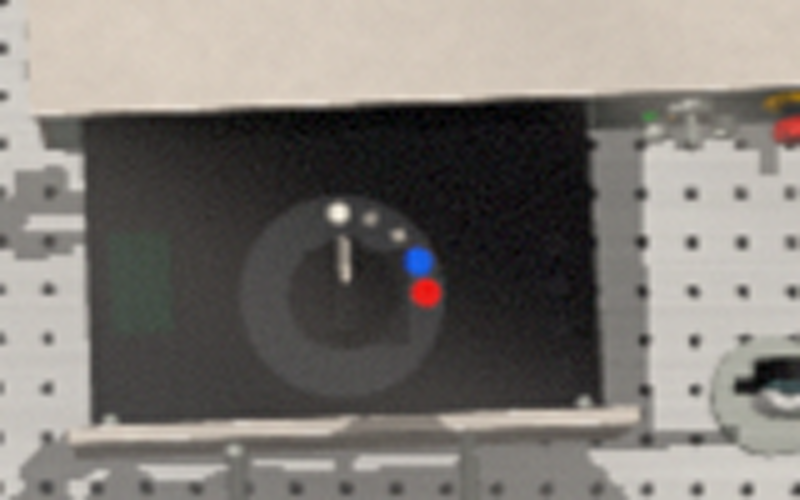

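View pics/z6.png

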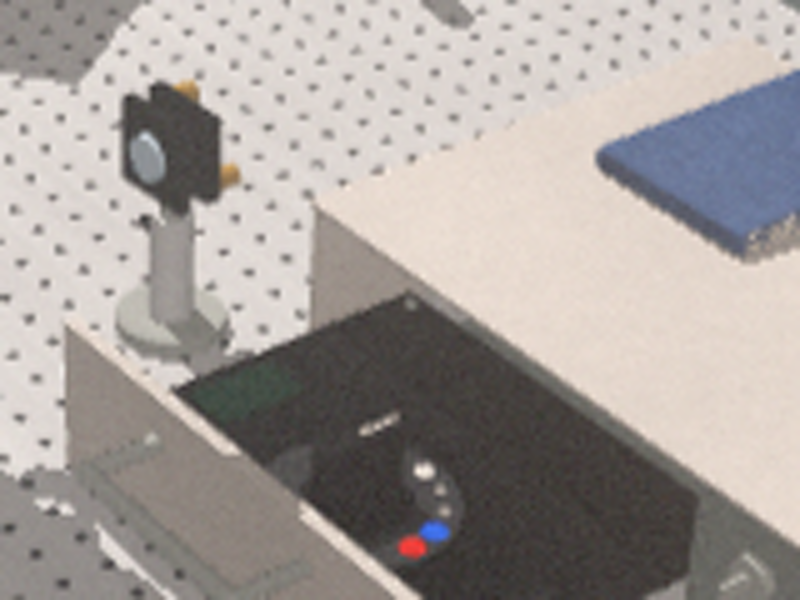

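The tray is out and the dial is at rest. In the 5x top crop the white spot is at (338,212), blue (419,262), red (427,292), the ring centre about (342,295), and the pointer line runs from (344,237) to (346,282). The dial centre follows from the spots, using their known radius and angles.

Run:
```python
from h import *
im=cv2.imread("pics/z5.png").astype(int); B,G,Rr=im[...,0],im[...,1],im[...,2]
def cen(m):
    n,l,s,c=cv2.connectedComponentsWithStats(m.astype(np.uint8)); 
    return [(c[i],s[i,4]) for i in range(1,n) if s[i,4]>150]
def pix(p): return (290+(p[0]+.5)/5-.5,180+(p[1]+.5)/5-.5)
sub=np.zeros(B.shape,bool); sub[195:400,240:450]=True
blue=cen(sub&(B>150)&(Rr<110))[0][0]; red=cen(sub&(Rr>150)&(B<100))[0][0]
wh=cen(sub&(B>140)&(Rr>140)); print(wh,blue,red)
W=onz("top",pix(wh[0][0]),.045);Bl=onz("top",pix(blue),.045);Rd=onz("top",pix(red),.045)
print("W",W,"B",Bl,"R",Rd,"ring",onz("top",pix((342,295)),.045))
print("chords",np.linalg.norm(W-Bl),2*41*np.sin(np.radians(33.75)),np.linalg.norm(W-Rd),41*2**.5)
# angles of spots measured from driver x axis clockwise: 0,67.5,90
from scipy.optimize import least_squares
P=np.array([W,Bl,Rd])[:,:2]; a=np.radians([0,67.5,90])
f=lambda v:(P-(v[:2]+.041*np.c_[np.cos(v[2]-a),np.sin(v[2]-a)])).ravel()
r=least_squares(f,[.58,-.07,.03]); print("c,yaw",r.x,"res",r.fun)
l0,l1=onz("top",pix((344,237)),.085),onz("top",pix((346,282)),.085); print("line",l0,l1)
c=r.x; print("front-dist", np.array([.6694,-.1245])-c[:2])
rel([c[0],c[1],.16],np.pi+.033)
```

```text
[(array([338.173 , 212.6055]), np.int32(289))] [418.3515 261.1318] [425.8791 292.3375]
W [ 0.6261 -0.0697  0.045 ] B [ 0.6021 -0.1089  0.045 ] R [ 0.5866 -0.1124  0.045 ] ring [ 0.5853 -0.0714  0.045 ]
chords 0.04594733618088565 45.55675910760738 0.05816800439903898 57.9827560572969
c,yaw [ 0.5851 -0.0714  0.0377] res [ 0.0001  0.0002 -0.0001 -0.0002  0.     -0.    ]
line [ 0.6074 -0.0708  0.085 ] [ 0.5857 -0.0717  0.085 ]
front-dist [ 0.0843 -0.0531]
t 9.0 at [0.4613 0.2425 0.2206] [-3.1414  0.0006  1.6051] F [ 0.311  -1.0212  0.0642] gap 0.030543517887168734 q [-0.8435  0.4013  0.3825  1.8885 -0.1885  0.8873 -0.3345]
shift cm [-31.7999  11.2905   6.0742] turn [-0.0006  0.0003 -1.5695]
```

The fit is consistent: residuals are 0.2 mm, and the centre lies 84 mm before the driver's face (85 expected). Next I move above the dial with the jaws across its bar.

```bash
python3 -m handwheel '[[[-1.2,0.4,0],[0,0,-0.07]],[[-3,1.1,0],[0,0,-0.17]],[[-5.5,2,0],[0,0,-0.28]],[[-8,2.8,0],[0,0,-0.4]],[[-10.5,3.7,0],[0,0,-0.52]],[[-13,4.6,0],[0,0,-0.64]],[[-15.5,5.5,0],[0,0,-0.76]],[[-18,6.4,0],[0,0,-0.88]],[[-20.5,7.3,0],[0,0,-1.0]],[[-23,8.2,0],[0,0,-1.12]],[[-25.5,9.1,0],[0,0,-1.24]],[[-28,10,0],[0,0,-1.36]],[[-30,10.6,0],[0,0,-1.46]],[[-31.3,11.1,1],[0,0,-1.53]],[[-31.8,11.3,3],[0,0,-1.57]],[[-31.8,11.3,5],[0,0,-1.57]],[[-31.8,11.3,6],[0,0,-1.57]],[[-31.8,11.3,6],[0,0,-1.57]]]' 0.5
python3 - <<'E'
from h import *
rel([.5851,-.0714,.071],np.pi+.036)
E
```

```text
time_s: 10.8
ee_pos: [0.5838, -0.0727, 0.1594]
eef_rot: [-3.141, -0.003, -3.111]
ft_force: [0.8, 0.2, 0.5]
finger_gap: 0.043
t 10.8 at [ 0.5838 -0.0727  0.1594] [-3.1412 -0.0027 -3.111 ] F [0.8389 0.2108 0.5405] gap 0.04302224769210871 q [ 0.0448  0.5391 -0.0016  1.7832  0.0019  0.822   1.6435]
shift cm [-0.1532  0.1273  8.8394] turn [-0.0004 -0.0027 -0.0054]
```

```bash
python3 -m handwheel '[[[-0.1,0.1,0.8],[0,0,0]],[[-0.15,0.13,2.2],[0,0,0]],[[-0.15,0.13,3.7],[0,0,0]],[[-0.15,0.13,5.2],[0,0,0]],[[-0.15,0.13,6.5],[0,0,0]],[[-0.15,0.13,7.5],[0,0,0]],[[-0.15,0.13,8.3],[0,0,0]],[[-0.15,0.13,8.8],[0,0,0]],[[-0.15,0.13,8.8],[0,0,0]],[[-0.15,0.13,8.8],[0,0,0]]]'
python3 - <<'E'
from h import *
rel([.5851,-.0714,.071],np.pi+.036)
cv2.imwrite("pics/z7.png",crop("side",260,170,420,290,5,"",1.3))
E
```

```text
time_s: 11.8
ee_pos: [0.5868, -0.0703, 0.0726]
eef_rot: [-3.142, 0.0, -3.109]
ft_force: [0.2, 0.7, 0.1]
finger_gap: 0.0424
t 11.8 at [ 0.5868 -0.0703  0.0726] [-3.1415  0.0004 -3.1094] F [0.1539 0.7273 0.1262] gap 0.04239855435739453 q [ 0.0437  0.655  -0.006   1.8542  0.0063  0.632   1.6368]
shift cm [ 0.1759 -0.1033  0.1563] turn [-0.0001  0.0004 -0.0038]
```

View pics/z7.png

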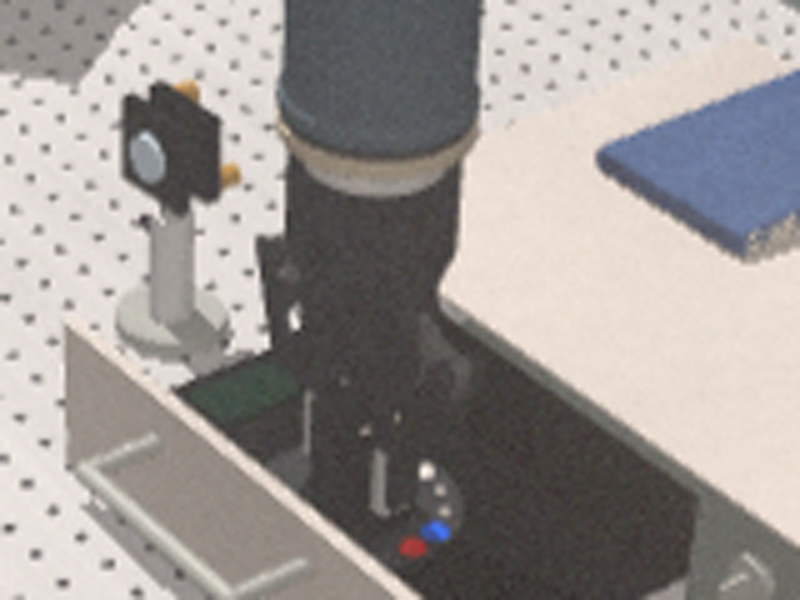

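The fingers straddle the dial bar with the spots undisturbed. I apply a small correction and grip.

```bash
python3 -m handwheel '[[[0.1,-0.1,0.1],[0,0,0]],[[0.1,-0.1,0.1],[0,0,0]],[[0.1,-0.1,0.1],[0,0,0]],[[0.1,-0.1,0.1],[0,0,0]],[[0.1,-0.1,0.1],[0,0,0]],[[0.1,-0.1,0.1],[0,0,0]],[[0.1,-0.1,0.1],[0,0,0]]]' 0 60
python3 -m handwheel '[[[0,0,0],[0,0,0.05]],[[0,0,0],[0,0,0.12]],[[0,0,0],[0,0,0.19]],[[0,0,0],[0,0,0.26]],[[0,0,0],[0,0,0.33]],[[0,0,0],[0,0,0.4]],[[0,0,0],[0,0,0.4]],[[0,0,0],[0,0,0.4]]]'
python3 - <<'E'
from h import *
rel([.5851,-.0714,.071],np.pi+.036-1.178); print(robot.state()["ft_torque"])
E
```

```text
time_s: 12.55
ee_pos: [0.5856, -0.0715, 0.0716]
eef_rot: [-3.141, 0.0, -3.109]
ft_force: [-1.2, 0.9, 5.3]
finger_gap: 0.0119
time_s: 13.35
ee_pos: [0.5857, -0.0714, 0.0716]
eef_rot: [-3.141, 0.0, 2.774]
ft_force: [-1.6, -0.5, 4.9]
finger_gap: 0.0122
t 13.35 at [ 0.5857 -0.0714  0.0716] [-3.1414  0.0004  2.7737] F [-1.6201 -0.5147  4.8657] gap 0.012205084213939538 q [-0.0273  0.6603  0.1084  1.8601 -0.113   0.6267  1.353 ]
shift cm [ 0.0577 -0.0233  0.0626] turn [-0.      0.0004  0.7741]
[-0.1193  0.3353  0.1178]
```

```bash
python3 -m handwheel '[[[0,0,0],[0,0,0.05]],[[0,0,0],[0,0,0.12]],[[0,0,0],[0,0,0.19]],[[0,0,0],[0,0,0.26]],[[0,0,0],[0,0,0.33]],[[0,0,0],[0,0,0.4]],[[0,0,0],[0,0,0.47]],[[0,0,0],[0,0,0.54]],[[0,0,0],[0,0,0.61]],[[0,0,0],[0,0,0.68]],[[0,0,0],[0,0,0.74]],[[0,0,0],[0,0,0.775]],[[0,0,0],[0,0,0.775]],[[0,0,0],[0,0,0.775]],[[0,0,0],[0,0,0.775]]]'
python3 - <<'E'
from h import *
rel([.5851,-.0714,.071],np.pi+.036-1.178); print(robot.state()["ft_torque"])
cv2.imwrite("pics/z8.png",np.hstack([crop("side",290,210,370,290,5,"",1.8),crop("top",330,190,410,270,5,"",1.6)]))
E
```

```text
time_s: 14.85
ee_pos: [0.5858, -0.0713, 0.0716]
eef_rot: [3.141, 0.0, 1.999]
ft_force: [-2.1, -0.7, 5.4]
finger_gap: 0.0121
t 14.85 at [ 0.5858 -0.0713  0.0716] [3.1412 0.0002 1.9991] F [-2.116  -0.7453  5.3794] gap 0.012137469743920779 q [-0.1646  0.6851  0.3296  1.8653 -0.3466  0.6469  0.8031]
shift cm [ 0.0211 -0.0645  0.0641] turn [ 0.0003  0.0002 -0.0005]
[0.0073 0.3174 0.1365]
```

View pics/z8.png

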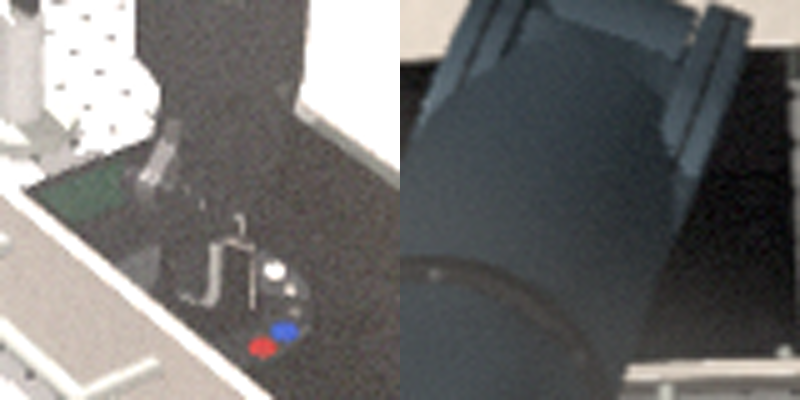

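Torque about z is +0.14 N m, which matches the spring load expected at the third click, and the gap of 12 mm matches the bar. I hold for over a second and check the visible bar end against predicted positions.

```bash
python3 -m handwheel '[[[0,0,0],[0,0,0]],[[0,0,0],[0,0,0]],[[0,0,0],[0,0,0]],[[0,0,0],[0,0,0]],[[0,0,0],[0,0,0]],[[0,0,0],[0,0,0]],[[0,0,0],[0,0,0]],[[0,0,0],[0,0,0]],[[0,0,0],[0,0,0]],[[0,0,0],[0,0,0]],[[0,0,0],[0,0,0]],[[0,0,0],[0,0,0]]]'
python3 - <<'E'
from h import *
rel([.5851,-.0714,.071],np.pi+.036-1.178); print(robot.state()["ft_torque"])
im=np.mean([robot.snapshot("side").astype(float) for _ in range(8)],0)[225:285,300:380,::-1]
im=cv2.resize(np.clip(255*(im/255)**.5,0,255).astype(np.uint8),None,fx=10,fy=10,interpolation=cv2.INTER_CUBIC)
c=np.array([.5851,-.0714])
for a,col in [(1.04,(0,255,255)),(1.178,(255,255,0)),(1.318,(255,0,255))]:
    h=.036-a; e=c+.023*np.array([np.cos(h),np.sin(h)])
    q=[(proj("side",np.r_[e,z])-[300,225]+.5)*10 for z in(.085,.049)]
    for p in q: cv2.circle(im,tuple(int(v) for v in p),3,col,-1)
    print(a,q)
cv2.imwrite("pics/z9.png",im)
E
```

```text
time_s: 16.15
ee_pos: [0.5858, -0.0713, 0.0717]
eef_rot: [3.141, 0.0, 1.999]
ft_force: [-0.8, -0.3, 6.3]
finger_gap: 0.012
t 16.15 at [ 0.5858 -0.0713  0.0717] [3.1412 0.0002 1.9991] F [-0.763  -0.2838  6.3148] gap 0.011994557172453624 q [-0.1645  0.6851  0.3295  1.8652 -0.3466  0.6469  0.8031]
shift cm [ 0.0217 -0.0673  0.0657] turn [ 0.0004  0.0002 -0.0005]
[-0.0333  0.3256  0.1688]
1.04 [array([416.0535, 344.0086]), array([407.7465, 470.3071])]
1.178 [array([410.2056, 351.3322]), array([401.9754, 477.7435])]
1.318 [array([402.5079, 358.147 ]), array([394.3848, 484.6645])]
```

View pics/z9.png

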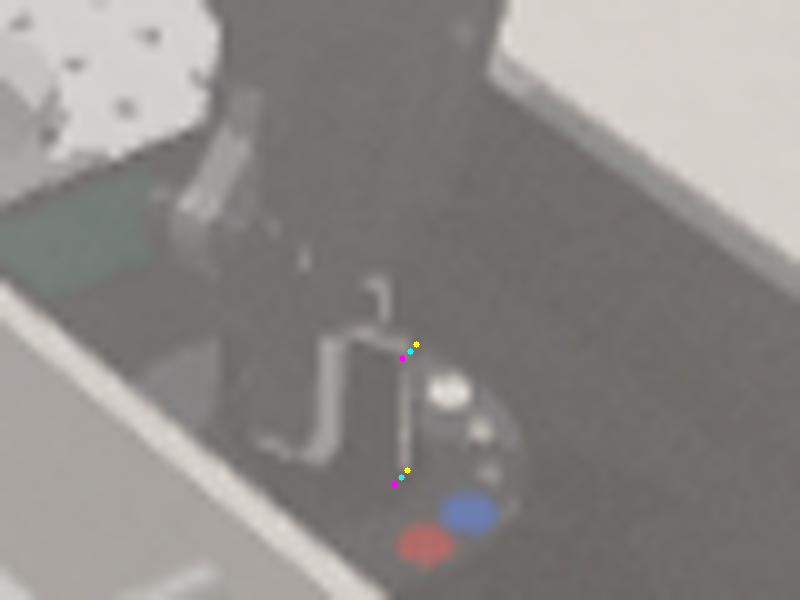

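The pointer line on the bar's end face falls at column 405. The prediction there is 406 for 1.178 rad, 412 for 1.04 and 398 for 1.318, so the dial stands at about 1.18–1.19 rad. Handing in.

```bash
python3 -c "
from station import robot
robot.close_job(); s=robot.state(); print(s['time_s'],s['finger_gap'],s['ee_pos'],s['ft_torque'])"
```

```text
the job is handed in; nothing more can be done
the job is handed in; nothing more can be done
```

The tray is pulled out to its end stop, and the gripper is holding the dial at the third click (blue mark). I handed the job in at about 17 s of the 54 s allowed; no verdict is reported.

- **Tray:** I pulled it by the handle until the force rose at the end stop. The dial centre then measured 84 mm in front of the driver's face, against 85 mm expected for a fully open tray.
- **Dial:** I gripped the bar at 60 N and turned it 1.175 rad clockwise, then held it there for more than a second before handing in. The last picture put the pointer line at column 405. The predicted column was 406 for 1.178 rad, 412 for 1.04 and 398 for 1.318.
- **Grip:** The holding torque read 0.14–0.17 N m, against about 0.15 expected from the spring at the third click. The finger gap was 12 mm on the 13 mm bar.
- **Bystanders:** The mirror mount looked undisturbed in the close pictures. I did not measure the bystanders again at the end; I planned the moves to stay clear of them. The wrist force passed 10 N only when the tray met its end stop, reaching about 43 N in the readings.
- **Not confirmed:** The state read after handing in was refused, so the figures above come from just before it. The driver's yaw came out as 0.016 rad from the handle bar and 0.036 rad from the front edge. The dial's spots gave 0.038 rad, and I used 0.033–0.036.

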